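# Start the drain timer and hold the slide rocker on its mark

### The job

Two stained blood films have to drain at a set slope. Start the drain timer by pressing its three keys fully down and letting them up again, one at a time: red, then yellow, then blue. Then push down the raised, black-padded end of the slide rocker, still seated on its cross stud, until the gauge's swinging red pointer settles with its tip on the green mark, and finish with the fingers still holding it there; do not let go, and leave the specimen cup and the dropper bottle where they stand.

Things in the scene. Friction and masses are not known exactly. Their poses are not given: they have to be found in the camera images.
- stud_block: fixed dark steel base plate 84 x 270 x 10 mm with, across its middle, a round steel stud of 16 mm diameter between two aluminium cheeks, on which the rocker sits, and a rubber foot at each end of the plate; origin on the table under the middle, x away from the robot at yaw 0, y (the long way) to the left; turned by up to 0.3 rad
- stud_axis (a point): middle of the cross stud, on its axis, 46 mm above the table; x runs along the stud
- rocker: loose white beam 50 x 260 x 8 mm, 0.6 kg, that tips like a see-saw on the stud; origin on the stud axis (beam top 20 mm above), x along the stud, y along the beam to the left, z up out of the beam. Roll about x = its tilt: -0.3 rad at rest (weighted left end down), growing as the right end is pushed down (1 to 2 N), at most +0.3; it falls back when let go. Two glass slides lie on it
- saddle (a point): middle of the inverted-V saddle under the rocker = the rocker's origin; lies on the stud axis while the rocker is seated. The gauge's upright dial plate, 78 mm wide, 5 mm thick, its top 131 mm above this point, stands in the middle of the rocker's front edge and faces the robot
- press_pad (a point): centre of the top of the black rubber pad, 44 x 30 mm, 4 mm thick, on the rocker's right (-y) end; 113 mm from the stud axis along the beam and 24 mm above it; about 100 mm above the table at the start; push down here. Same axes as the rocker
- pointer (a joint): angle of the red pointer on the dial, rad: a free pendulum hung 112 mm above the rocker's origin, 70 mm long, weakly damped (swings about twice a second and settles in about 2 s). 0 is straight down along the dial, plus swings its tip to +y (left); at rest it equals minus the rocker's tilt
- pointer_tip (a point): tip of the red pointer, 70 mm below its pivot
- mark (a joint): angle of the green mark on the dial, rad, same pivot, zero and direction as the pointer; set differently each time (-0.2 to 0.12) and not to be moved
- mark_tip (a point): middle of the green mark, 7 mm wide, 16 mm tall, on the dial 70 mm from the pivot, in the plane of the pointer's tip
- key_panel: fixed grey timer panel 176 x 64 x 10 mm on the table, three round keys in a row 55 mm apart along its long side (its x, away from the robot at yaw 0, turned by up to 0.3 rad); the order of the colours changes; origin under its middle
- key_red (a joint): travel of the red key, m: 0 up, 0.006 fully down; spring-returned, 5 N when fully down
- key_yellow (a joint): travel of the yellow key, m: 0 up, 0.006 fully down; spring-returned, 5 N when fully down
- key_blue (a joint): travel of the blue key, m: 0 up, 0.006 fully down; spring-returned, 5 N when fully down
- key_red_top (a point): centre of the top face of the red key, 28 mm across, about 32 mm above the table; it is pressed straight down
- key_yellow_top (a point): centre of the top face of the yellow key, 28 mm across, about 32 mm above the table; it is pressed straight down
- key_blue_top (a point): centre of the top face of the blue key, 28 mm across, about 32 mm above the table; it is pressed straight down
- specimen_cup: bystander: clear specimen cup with a red lid, 62 mm across, 68 mm tall; origin under its middle
- dropper: bystander: white dropper bottle with a light blue cap, 36 mm across, 99 mm tall; origin under its middle

How it is judged:
On the way, in this order (a step that is already met when the one before it is completed fails the run):
1. the red key is pressed down (over 4 mm), alone (value of joint key_red above 0.004 m and value of joint each of key_yellow, key_blue below 0.002 m), for 0.05 s.
2. then the yellow key, alone (value of joint key_yellow above 0.004 m and value of joint each of key_red, key_blue below 0.002 m), for 0.05 s.
3. then the blue key, alone (value of joint key_blue above 0.004 m and value of joint each of key_red, key_yellow below 0.002 m), for 0.05 s.
At the end, for the whole second after the job is handed in: The fingers press on the rocker (over 0.3 N) and it is still: it sits on its cross stud (saddle within 6 mm of the stud axis, over 0.5 N on the stud block), the pointer has stopped swinging (under 0.15 rad/s) with its tip within 4 mm of the middle of the green mark, and the three keys are up again (distance between pointer_tip and mark_tip below 0.004 m and velocity of joint pointer between -0.15 and 0.15 rad/s and contact force between the fingers and rocker above 0.3 N and contact force between rocker and stud_block above 0.5 N and distance between saddle and stud_axis below 0.006 m and angular speed of rocker below 0.05 rad/s and value of joint each of key_red, key_yellow, key_blue below 0.002 m); the arm keeps its last pose, push and grip.
It fails at once if the specimen cup is shifted by more than 3 cm (distance of specimen_cup from where it was at the start of the episode above 0.03 m).
It fails at once if the dropper bottle is shifted by more than 3 cm (distance of dropper from where it was at the start of the episode above 0.03 m).
It fails at once if two keys are pressed down at the same time (value of joint each of key_red, key_yellow above 0.003 m or value of joint each of key_red, key_blue above 0.003 m or value of joint each of key_yellow, key_blue above 0.003 m).
It fails at once if the rocker is lifted off or knocked off its stud (distance between saddle and stud_axis above 0.02 m).
It also fails if it takes over 56 s, if anything falls off the work surface, if the arm or the gripper's body presses on something with over 40 N, if the wrist force passes 120 N, or if a joint passes its speed limit or range.

### The arm

A 6-joint arm with a two-finger parallel gripper is mounted at the origin on a cart in front of the work surface, level with it; the furniture and walls round the work are solid. World frame = base frame: x ahead of the robot, y to its left, z up, the work surface at z = 0. Lengths are in m, angles in rad, forces in N, time in s.
With the tool pointing down it reaches from about 0.3 to 0.775 m from the base axis. Payload 14.6 kg.
Tool frame: the origin (TCP) lies at the very end of the fingers, on their centre line; the grasp point (between the pads) lies 19 mm behind it (ctrl.grasp_offset is the distance from the TCP to the grasp point, in m); z points along the fingers, y is the line along which they close (so a half turn about z gives the same grasp; the last joint's range is limited). The gripper opens to 94 mm and grips with 3 to 60 N. Pads are 16 mm wide; open, the fingers measure 119 mm over their backs; the gripper's body (75 mm by 177 mm) begins 78 mm behind the grasp point.
Start: joints at [1.101, 0.3, 1.521, -0, 1.321, -0.067], TCP at [0.216, 0.506, 0.205] pointing down, gripper open.
Joint ranges: [-3.03, 3.03], [-0.79, 2.21], [0.23, 2.52], [-1.04, 4.18], [0, 3.07], [-2.55, 2.55]. Speed limits (rad/s): [2.22, 2.22, 2.57, 3.14, 3.14, 3.14].

### API

Orientations are given as [roll, pitch, yaw] about the fixed x, y, z axes, in that order (R = Rz(yaw) Ry(pitch) Rx(roll)).
In Python, from station import ctrl gives the robot as it stands.
- The arm moves only by the tool step_arm, never from a script. Its argument "plan" is a list that holds one entry, the list of rows, each a list of 6 numbers: the shift along the tool's x, y, z in units of 30 mm (1.0 is 30 mm), then the turn, a rotation vector about the tool's x, y, z in units of 6 degrees (1.0 is 6 degrees). In form: [[[dx, dy, dz, wx, wy, wz], ...]]. A call has 1 to 8 rows; each row is the pose to reach, as a shift and turn from the pose commanded when the call began, along the tool's axes at that moment; what a row does not reach only later rows make up. A row lasts 1/12 s, in which the tool goes at most 41.7 mm and 7.16 degrees, less where a joint would pass 70% of its speed; a pose out of reach is approached as far as the arm can. A call with a gripper value outside its range is refused whole. "grip" is the opening, from 0 (shut) to 1 (fully open), set as the call begins (left out, the last holds). The fingers move at their own pace and stop on an object; "squeeze" is the grip in N (left out, the last holds). Time passes only in rows, so rows that repeat a pose let the fingers close. It gives the time, the measured TCP pose, the force, the opening and the grip force at its end, in the units of the state.
- ctrl.get_obs(): the state, without advancing time (a new reading comes with each control period).
- ctrl.camera(name): name is "scene" or "top"; returns the picture (480x640x3 uint8, red, green, blue); there is no depth.
- ctrl.camera_model(name): a dict with "intrinsics" (3x3 intrinsics, pixels), "R" (3x3) and "t" (3): a world point X has camera coordinates R X + t. Camera axes: x right, y down, z forward; pixel columns grow to the right and rows downward; lengths in m; the calibration is good to about 2 mm. A picture is of the moment at which its call begins. camera_model takes no time and is no camera call.
- ctrl.hand_in(): hands the job in; it is judged then, once.
Trained networks look in the newest picture that a camera, given by its name, has taken for a name from the list of things; names that differ only in an ending like _2 or _b are one class to them, and where a whole thing is asked for, a point or a joint stands for the part that bears it (a point fixed in the world has none). Each returns a list of dicts, best first, with "confidence" (0 to 1); they miss things now and then, are a little off and sometimes report something else, mostly with a low value. They report only what shows in the picture. A call takes as long as a camera call.
- ctrl.masks_of(query, camera): "pixels" (480x640 bool, what is visible of it) and "at" ([column, row] in pixels, amid what is visible of it).
- ctrl.place_of(query, camera): "at" ([column, row] in pixels: a listed point, or the origin of a listed thing).
The state is a dict: "time_s": time; "qpos": joint angles; "joint_vel": joint speeds; "tau": joint torques, N m; "ee_pos": TCP position; "eef_rot": TCP orientation; "force": force on the tool from outside, world axes, zero at the start; "moment": the same for the moment, N m; "grip_width": finger opening in m; "grip_force": force on a finger pad.
Only numpy, scipy, OpenCV 4.12 (cv2) and the standard library are available. Lean on these libraries where they do the work, as an engineer would, in place of code of your own. Each camera call takes 0.05 s, during which the arm holds its last target. There are 200 camera calls.

## Working session

There is one attempt and no reset: what is moved stays moved. The work goes in short steps, Python scripts to look and compute and a tool call to move; the robot and the scene stay as the last step left them, time stands still between calls to the robot, and variables do not carry over. Pictures are saved under pics/ and viewed, at most 10 in all, crops included, and the job is handed in when it is done.

Besides the shell and the picture viewer there is one more tool, called after "Request:" as name([rows], argument=value, ...), one row to a line, values as JSON. step_arm: Moves the arm, as the interface text tells. Its arguments: {"type":"object","properties":{"plan":{"type":"array","items":{"type":"array","items":{"type":"array","items":{"type":"number"}}}},"grip":{"type":"number"},"squeeze":{"type":"number"}},"required":["plan"]}

```bash
mkdir -p pics; cat > h.py <<'E'
from station import ctrl
import numpy as np, cv2
def shot(cam,name):
    im=ctrl.camera(cam); cv2.imwrite('pics/'+name,im[:,:,::-1]); return im
def ray(cam,px):
    m=ctrl.camera_model(cam);K=np.array(m['intrinsics']);R=np.array(m['R']);t=np.array(m['t'])
    return -R.T@t, R.T@np.linalg.inv(K)@np.array([px[0],px[1],1.])
def atz(cam,px,z):
    c,d=ray(cam,px); return c+d*(z-c[2])/d[2]
def tri(p):
    A=np.zeros((3,3));b=np.zeros(3)
    for cam,px in p.items():
        c,d=ray(cam,px);d=d/np.linalg.norm(d);P=np.eye(3)-np.outer(d,d);A+=P;b+=P@c
    return np.linalg.solve(A,b)
def proj(cam,X):
    m=ctrl.camera_model(cam);x=np.array(m['intrinsics'])@(np.array(m['R'])@X+np.array(m['t']));return x[:2]/x[2]
E
python3 - <<'E'
from h import *
np.set_printoptions(precision=4,suppress=True)
for c in('scene','top'): shot(c,c+'0.png')
for q in ['key_red_top','key_yellow_top','key_blue_top','press_pad','saddle','pointer_tip','mark_tip','stud_block','key_panel','specimen_cup','dropper']:
    d={}
    for c in('scene','top'):
        r=ctrl.place_of(q,c)
        if r: d[c]=r[0]['at']; print(q,c,np.array(r[0]['at']),r[0]['confidence'])
    if len(d)==2: print('  ',tri(d), [np.linalg.norm(proj(c,tri(d))-d[c]) for c in d])
o=ctrl.get_obs();print(o)
E
```

```text
key_red_top scene [247.5 237. ] 0.54
key_red_top top [218.3 236.1] 0.69
   [0.5168 0.2522 0.0379] [np.float64(0.744236238502406), np.float64(0.8735105032319826)]
key_yellow_top scene [221.1 252.6] 0.49
key_yellow_top top [225.4 280. ] 0.68
   [0.4182 0.2337 0.0306] [np.float64(0.9511237112239823), np.float64(1.0598420863733105)]
key_blue_top scene [234.3 248.3] 0.5
key_blue_top top [219.7 255.9] 0.51
   [0.473  0.2512 0.0192] [np.float64(0.29339157350754724), np.float64(0.33562991360862776)]
press_pad scene [372.1 280.2] 0.69
press_pad top [425.2 251.6] 0.62
   [ 0.4771 -0.2058  0.1037] [np.float64(1.2806998800041942), np.float64(1.1732345427956208)]
saddle scene [338.3 285.8] 0.78
saddle top [377.  252.2] 0.7
   [ 0.4836 -0.1083  0.0485] [np.float64(1.8851447067750033), np.float64(1.8085506435672867)]
pointer_tip scene [245.1 235.9] 0.45
pointer_tip top [377.1 250.4] 0.68
   [ 0.3933 -0.0477  0.1954] [np.float64(41.21389128531355), np.float64(41.200921109999854)]
stud_block scene [335.9 308.3] 0.95
stud_block top [376.1 248.6] 0.82
   [ 0.4936 -0.1061 -0.0115] [np.float64(2.24342785
[... 293 characters left out ...]
12] [np.float64(1.4122153274154707), np.float64(1.5899689198524405)]
dropper scene [408.6 305.1] 0.69
dropper top [418.4 203.4] 0.62
   [ 0.6069 -0.2109 -0.0059] [np.float64(0.9274023462997965), np.float64(0.8700243152389263)]
{'time_s': 1.2, 'qpos': array([ 1.1014,  0.2999,  1.521 ,  0.0001,  1.3207, -0.0666]), 'joint_vel': array([ 0.0002, -0.0008, -0.0001, -0.0011,  0.0006, -0.0002]), 'tau': array([  0.0021, -53.1653, -35.2921,   0.071 ,   0.0213,  -0.    ]), 'ee_pos': array([0.2156, 0.506 , 0.2054]), 'eef_rot': array([ 3.1416, -0.0001,  2.7388]), 'force': array([ 0.8035, -0.2965, -0.2232]), 'moment': array([ 0.0209,  0.0174, -0.0122]), 'grip_force': 0.0, 'grip_width': 0.09368534995907252}
```

```bash
python3 - <<'E'
import cv2,numpy as np
a=cv2.imread('pics/scene0.png');b=cv2.imread('pics/top0.png')
cv2.imwrite('pics/v1.png',cv2.resize(a[190:370,190:430],None,fx=3.3,fy=3.3,interpolation=cv2.INTER_CUBIC))
cv2.imwrite('pics/v2.png',cv2.resize(b[140:340,190:456],None,fx=3,fy=3,interpolation=cv2.INTER_CUBIC))
E
```

```text
(no output)
```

View pics/v1.png

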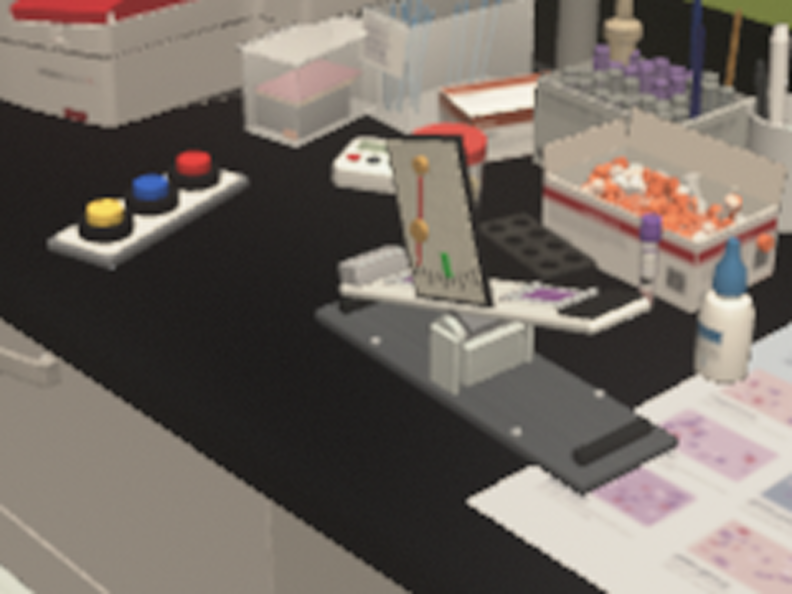

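View pics/v2.png

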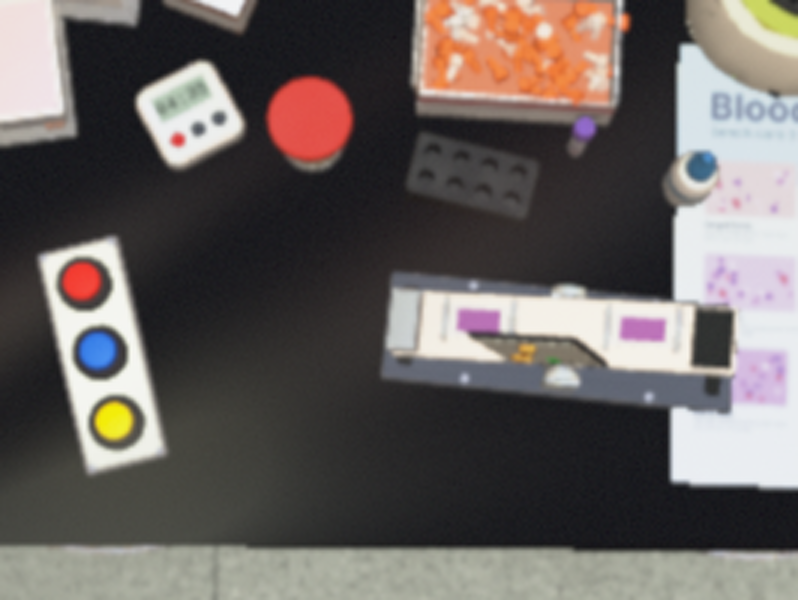

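The scene view shows the keys from near to far as yellow, blue, red. The pointer tip is near (317,270), the green mark is near (325,270) to its right, and the right pad end is raised. The top view agrees. Next I'll refine the keys, the plate yaw and the mark angle.

```bash
cat >> h.py <<'E'
def blob(im,lo,hi,box,minA=4):
    hsv=cv2.cvtColor(im,cv2.COLOR_RGB2HSV);m=cv2.inRange(hsv,np.array(lo),np.array(hi))
    x0,y0,x1,y1=box;k=np.zeros_like(m);k[y0:y1,x0:x1]=m[y0:y1,x0:x1]
    n,l,s,c=cv2.connectedComponentsWithStats(k)
    i=1+np.argmax(s[1:,4]); return c[i],s[i,4]
def dial_angle(px,S,yaw,tilt,xf):
    # intersect scene ray with the plane x_r=xf of the rocker, return angle about pivot & coords
    c,d=ray('scene',px)
    Rz=np.array([[np.cos(yaw),-np.sin(yaw),0],[np.sin(yaw),np.cos(yaw),0],[0,0,1]])
    Rx=np.array([[1,0,0],[0,np.cos(tilt),-np.sin(tilt)],[0,np.sin(tilt),np.cos(tilt)]])
    R=Rz@Rx;c=R.T@(c-S);d=R.T@d
    p=c+d*(xf-c[0])/d[0]; return np.arctan2(p[1],0.112-p[2]),p
E
python3 - <<'E'
from h import *
np.set_printoptions(precision=4,suppress=True)
t=cv2.imread('pics/top0.png')[:,:,::-1].copy();s=cv2.imread('pics/scene0.png')[:,:,::-1].copy()
kb=(200,215,250,300)
for n,lo,hi in(('r',(0,150,90),(8,255,255)),('y',(20,130,90),(35,255,255)),('b',(100,130,80),(125,255,255))):
    c,a=blob(t,lo,hi,kb); c2,a2=blob(s,lo,hi,(205,225,262,275))
    print(n,c,a,c2,a2,atz('top',c,.032),tri({'top':c,'scene':c2}))
m=ctrl.masks_of('stud_block','top')[0]['pixels'].astype(np.uint8)
m2=ctrl.masks_of('rocker','top')
r=cv2.minAreaRect(cv2.findNonZero(m));bp=cv2.boxPoints(r)
P=np.array([atz('top',p,.010) for p in bp]);print('plate',P, P.mean(0))
e=[P[1]-P[0],P[2]-P[1]];l=max(e,key=np.linalg.norm);l=l*np.sign(l[1]);yaw=np.arctan2(-l[0],l[1]);print('yaw',yaw,np.linalg.norm(e[0]),np.linalg.norm(e[1]))
m=m2[0]['pixels'].astype(np.uint8);r=cv2.minAreaRect(cv2.findNonZero(m));print('rocker',r)
S=np.array([*P.mean(0)[:2],.046])
g,a=blob(s,(50,110,60),(80,255,255),(300,225,345,290));print('green',g,a)
for xf in(-.03,-.035):
  print(dial_angle(g,S,yaw,-.3,xf),dial_angle((317,270.),S,yaw,-.3,xf),dial_angle((317.6,240.),S,yaw,-.3,xf))
E
```

```text
r [216.9098 233.3534] 133 [248.0735 238.8382] 68 [0.5225 0.2577 0.032 ] [0.5238 0.2578 0.0288]
y [227.5903 279.7083] 144 [221.     254.0588] 85 [0.4168 0.2299 0.032 ] [0.4176 0.2302 0.0281]
b [222.0809 256.3897] 136 [234.942  246.1739] 69 [0.4697 0.2441 0.032 ] [0.4707 0.2443 0.0284]
plate [[ 0.4535  0.0325  0.01  ]
 [ 0.5393  0.0249  0.01  ]
 [ 0.5145 -0.2471  0.01  ]
 [ 0.4292 -0.2369  0.01  ]] [ 0.4841 -0.1067  0.01  ]
yaw -0.09090180190276806 0.0861507013296105 0.2730666446466742
rocker ((377.10772705078125, 249.95303344726562), (116.15502166748047, 22.705415725708008), 3.012787342071533)
green [324.6667 269.6667] 9
(np.float64(-0.17531297644192068), array([-0.03  , -0.0112,  0.0485])) (np.float64(0.23504487070398528), array([-0.03  ,  0.016 ,  0.0454])) (np.float64(-1.6374551838878524), array([-0.03  , -0.0057,  0.1124]))
(np.float64(-0.28506625892672155), array([-0.035 , -0.018 ,  0.0506])) (np.float64(0.13849454665361258), array([-0.035 ,  0.009 ,  0.0475])) (np.float64(-1.7261422315061754), array([-0.035 , -0.0125,  0.114 ]))
```

Request:
step_arm([
  [[-1.2,-0.35,0.2,0,0,1.15],[-2.4,-0.7,0.4,0,0,2.3],[-3.6,-1.0,0.6,0,0,3.45],[-4.8,-1.35,0.8,0,0,4.6],[-6.0,-1.7,1.0,0,0,5.75],[-7.2,-2.05,1.2,0,0,6.9],[-8.4,-2.4,1.4,0,0,8.0],[-9.6,-2.7,1.6,0,0,9.1]],
], grip=0)

```text
time_s: 1.97
ee_pos: [0.45, 0.317, 0.1573]
eef_rot: [3.141, -0.0, 1.78]
force: [0.3, 0.9, 0.1]
grip_width: 0.0442
grip_force: 0.0
```

Request:
step_arm([
  [[-0.9,0.7,0.2,0,0,1.0],[-1.8,1.4,0.8,0,0,2.0],[-2.51,1.98,1.6,0,0,2.92],[-2.51,1.98,2.6,0,0,2.92],[-2.51,1.98,3.5,0,0,2.92],[-2.51,1.98,3.5,0,0,2.92],[-2.51,1.98,3.5,0,0,2.92]],
])

```text
time_s: 2.55
ee_pos: [0.5225, 0.2576, 0.0521]
eef_rot: [-3.14, 0.001, 1.48]
force: [-0.4, 0.1, 0.8]
grip_width: 0.0008
grip_force: 0.0
```

```bash
python3 - <<'E'
from h import *
o=ctrl.get_obs();print(o['ee_pos'],o['eef_rot'],o['force'],o['grip_width'],o['time_s'])
a=shot('scene','s1.png');b=shot('top','t1.png')
A=cv2.resize(a[200:290,180:290],(396,324));B=cv2.resize(b[200:310,190:290],(360,396))
c=np.zeros((396,760,3),np.uint8);c[:324,:396]=A;c[:,400:760]=B;cv2.imwrite('pics/v3.png',c[:,:,::-1])
E
```

```text
[0.5224683  0.25755252 0.05209071] [-3.13971300e+00  9.75955564e-04  1.48017986e+00] [-0.37884179  0.14216718  0.79736312] 0.0007759261997921217 2.55
```

View pics/v3.png

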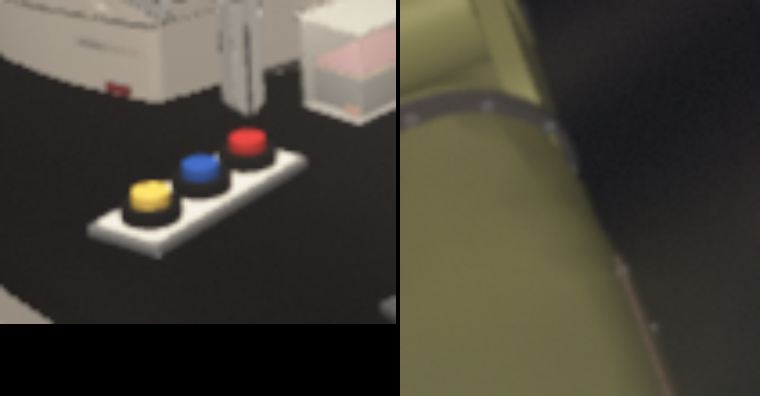

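The closed fingers stand just above the red key, at about (245,110) in the crop. Pressing now.

Request:
step_arm([
  [[0,0,0.4,0,0,0],[0,0,0.7,0,0,0],[0,0,0.85,0,0,0],[0,0,0.85,0,0,0],[0,0,0.85,0,0,0],[0,0,0.85,0,0,0]],
])

```text
time_s: 3.15
ee_pos: [0.523, 0.258, 0.0272]
eef_rot: [3.141, -0.0, 1.48]
force: [-1.2, 1.9, 4.9]
grip_width: 0.0005
grip_force: 2.3
```

Request:
step_arm([
  [[0,0,0.04,0,0,0],[0,0,0.04,0,0,0],[0,0,0.04,0,0,0]],
])

```text
time_s: 3.4
ee_pos: [0.5231, 0.258, 0.0266]
eef_rot: [3.141, -0.001, 1.48]
force: [-3.7, -0.2, 11.1]
grip_width: 0.0004
grip_force: 5.9
```

Request:
step_arm([
  [[0,0,-0.6,0,0,0],[0,0,-1.2,0,0,0],[-0.4,-1.1,-1.2,0,0,0],[-0.8,-2.3,-1.2,0,0,0],[-1.25,-3.42,-1.2,0,0,0],[-1.25,-3.42,-1.2,0,0,0],[-1.25,-3.42,-1.0,0,0,0],[-1.25,-3.42,-1.0,0,0,0]],
])

```text
time_s: 4.07
ee_pos: [0.4177, 0.2298, 0.0552]
eef_rot: [3.141, -0.0, 1.48]
force: [0.8, -0.0, -0.4]
grip_width: -0.0
grip_force: 0.0
```

Request:
step_arm([
  [[0,0,0.5,0,0,0],[0,0,0.8,0,0,0],[0,0,1.0,0,0,0],[0,0,1.0,0,0,0],[0,0,1.0,0,0,0],[0,0,1.0,0,0,0]],
])

```text
time_s: 4.57
ee_pos: [0.4183, 0.2299, 0.0264]
eef_rot: [3.141, -0.0, 1.48]
force: [-4.7, -3.0, 16.3]
grip_width: 0.0005
grip_force: 8.2
```

Request:
step_arm([
  [[0,0,-0.6,0,0,0],[0,0,-1.1,0,0,0],[0.3,0.8,-1.1,0,0,0],[0.64,1.71,-1.1,0,0,0],[0.64,1.71,-1.0,0,0,0],[0.64,1.71,-1.0,0,0,0]],
])

```text
time_s: 5.07
ee_pos: [0.4707, 0.244, 0.0545]
eef_rot: [-3.14, 0.001, 1.48]
force: [-0.2, -0.9, -0.1]
grip_width: 0.0005
grip_force: 0.0
```

Request:
step_arm([
  [[0,0,0.5,0,0,0],[0,0,0.8,0,0,0],[0,0,1.0,0,0,0],[0,0,1.0,0,0,0],[0,0,1.0,0,0,0],[0,0,1.0,0,0,0]],
])

```text
time_s: 5.57
ee_pos: [0.4696, 0.2439, 0.0265]
eef_rot: [-3.141, 0.001, 1.48]
force: [-7.4, -3.5, 15.4]
grip_width: 0.0007
grip_force: 7.8
```

Request:
step_arm([
  [[0,0,-1.2,0,0,0],[0,0,-2.5,0,0,0],[0,0,-3.8,0,0,0],[0,0,-5.1,0,0,0],[0,0,-6.4,0,0,0],[-0.8,0.1,-7.2,0,0,0],[-2.1,0.2,-7.2,0,0,0],[-3.4,0.4,-7.2,0,0,0]],
])

```text
time_s: 6.23
ee_pos: [0.4723, 0.1409, 0.2428]
eef_rot: [3.14, -0.001, 1.482]
force: [0.3, -0.4, 0.2]
grip_width: 0.0006
grip_force: 0.0
```

Request:
step_arm([
  [[-1.3,0.1,0,0,0,0],[-2.6,0.3,0,0,0,0],[-3.9,0.4,0,0,0,0],[-5.2,0.5,0,0,0,0],[-6.5,0.6,0,0,0,0],[-7.8,0.7,0,0,0,0],[-9.1,0.8,0,0,0,0],[-10.4,1.0,0,0,0,0]],
])

```text
time_s: 6.9
ee_pos: [0.4735, -0.1737, 0.2416]
eef_rot: [-3.141, -0.0, 1.48]
force: [0.7, 0.2, 0.7]
grip_width: 0.0005
grip_force: 0.0
```

Request:
step_arm([
  [[-1.0,0.1,0,0,0,0],[-1.44,0.13,0.8,0,0,0],[-1.44,0.13,2.0,0,0,0],[-1.44,0.13,3.2,0,0,0],[-1.44,0.13,3.6,0,0,0],[-1.44,0.13,3.6,0,0,0]],
])

```text
time_s: 7.4
ee_pos: [0.4726, -0.2145, 0.1302]
eef_rot: [-3.136, -0.003, 1.48]
force: [0.3, 0.3, 0.1]
grip_width: 0.0
grip_force: 0.0
```

```bash
python3 - <<'E'
from h import *
o=ctrl.get_obs();print(o['ee_pos'],o['eef_rot'],o['force'],o['time_s'])
a=shot('scene','s2.png');b=shot('top','t2.png')
cv2.imwrite('pics/v4.png',cv2.resize(a[180:330,270:430],None,fx=3.7,fy=3.7,interpolation=cv2.INTER_CUBIC)[:,:,::-1])
E
```

```text
[ 0.47259651 -0.21447744  0.13024027] [-3.13555803e+00 -2.61112796e-03  1.47983056e+00] [0.32304162 0.30780246 0.09772566] 7.4
```

View pics/v4.png

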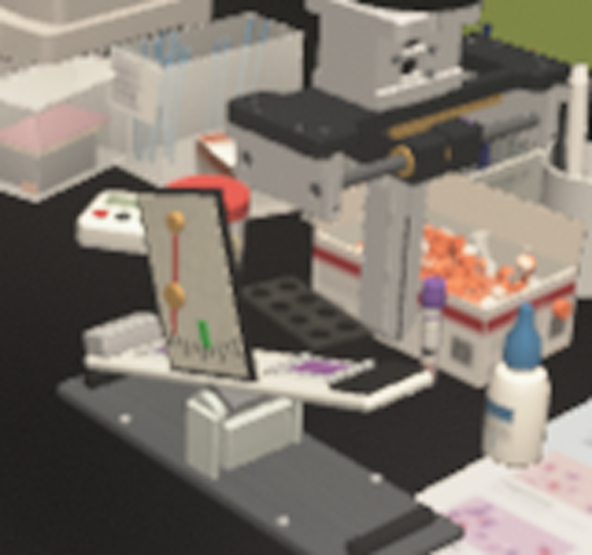

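The fingers hang above the pad, and the dial is unobstructed: pointer tip near (317,271), mark near (326,270). Pushing down gently.

Request:
step_arm([
  [[0,0,0.4,0,0,0],[0,0,0.7,0,0,0],[0,0,0.9,0,0,0],[0,0,1.05,0,0,0],[0,0,1.2,0,0,0],[0,0,1.35,0,0,0],[0,0,1.5,0,0,0],[0,0,1.6,0,0,0]],
])

```text
time_s: 8.17
ee_pos: [0.4745, -0.2154, 0.0854]
eef_rot: [3.142, 0.0, 1.48]
force: [-0.3, -1.9, 1.6]
grip_width: 0.0005
grip_force: 1.2
```

Request:
step_arm([
  [[0,0,0.1,0,0,0],[0,0,0.2,0,0,0],[0,0,0.3,0,0,0],[0,0,0.4,0,0,0],[0,0,0.5,0,0,0],[0,0,0.55,0,0,0],[0,0,0.6,0,0,0],[0,0,0.6,0,0,0]],
])

```text
time_s: 8.83
ee_pos: [0.4743, -0.2153, 0.0674]
eef_rot: [-3.141, -0.0, 1.48]
force: [-0.7, -0.5, 2.4]
grip_width: 0.0005
grip_force: 1.0
```

Request:
step_arm([
  [[0,0,0,0,0,0],[0,0,0,0,0,0],[0,0,0,0,0,0],[0,0,0,0,0,0],[0,0,0,0,0,0],[0,0,0,0,0,0],[0,0,0,0,0,0],[0,0,0,0,0,0]],
])

```text
time_s: 9.5
ee_pos: [0.4744, -0.2153, 0.0677]
eef_rot: [-3.142, -0.0, 1.48]
force: [-0.6, 0.5, 1.8]
grip_width: 0.0006
grip_force: 0.9
```

Request:
step_arm([
  [[0,0,0,0,0,0],[0,0,0,0,0,0],[0,0,0,0,0,0],[0,0,0,0,0,0],[0,0,0,0,0,0],[0,0,0,0,0,0],[0,0,0,0,0,0],[0,0,0,0,0,0]],
])

```text
time_s: 10.17
ee_pos: [0.4744, -0.2153, 0.0677]
eef_rot: [-3.142, -0.0, 1.48]
force: [-1.9, 1.0, 0.9]
grip_width: 0.0003
grip_force: 0.8
```

```bash
python3 - <<'E'
from h import *
for i in range(30): a=ctrl.camera('scene')
o=ctrl.get_obs();print(o['ee_pos'],o['eef_rot'],o['force'],o['time_s'])
a=shot('scene','s3.png');shot('top','t3.png')
for q in('pointer_tip','mark_tip','saddle','press_pad'):
  for c in('scene','top'): print(q,c,[(np.round(r['at'],1),r['confidence']) for r in ctrl.place_of(q,c)[:2]])
A=cv2.resize(a[220:320,290:390],None,fx=5.9,fy=5.9,interpolation=cv2.INTER_CUBIC)
cv2.imwrite('pics/v5.png',A[:,:,::-1])
E
```

```text
[ 0.47442129 -0.2153912   0.06775361] [-3.14155960e+00  1.09440088e-05  1.48008809e+00] [-0.52152402  1.03270562  1.84156711] 11.6667
pointer_tip scene [(array([324.4, 273.5]), 0.5), (array([406.6, 300.2]), 0.46)]
pointer_tip top [(array([376.8, 262.7]), 0.42), (array([377.2, 250.1]), 0.26)]
mark_tip scene []
mark_tip top [(array([227.9, 278.4]), 0.51), (array([291.1, 188.8]), 0.36)]
saddle scene [(array([336.2, 288.3]), 0.76)]
saddle top [(array([375.9, 251.2]), 0.6)]
press_pad scene [(array([405.5, 301.7]), 0.69), (array([374. , 301.6]), 0.65)]
press_pad top [(array([375.8, 251. ]), 0.48)]
```

View pics/v5.png

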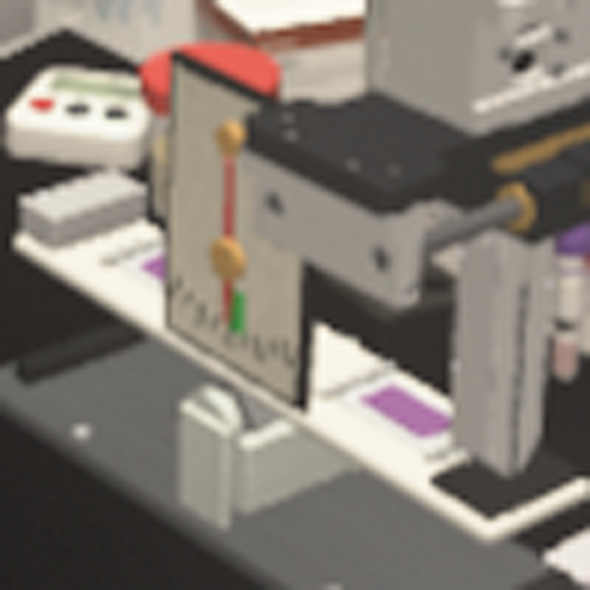

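The pointer line is about 1.7 px (roughly 6 mm) left of the green mark. I'll fit both to sub-pixel precision using the three saved frames.

```bash
cat > m.py <<'E'
from h import *
from scipy.optimize import least_squares
np.set_printoptions(precision=4,suppress=True)
def feats(im,x0=308,x1=342,y0=234,y1=285):
    f=im.astype(float)[y0:y1,x0:x1];yy,xx=np.mgrid[y0:y1,x0:x1]
    g=np.clip(f[...,1]-np.maximum(f[...,0],f[...,2])-12,0,None)
    g[:25]=0
    G=np.array([(g*xx).sum(),(g*yy).sum()])/g.sum()
    r=np.clip(f[...,0]-1.0*f[...,1]-25,0,None)*(f[...,0]-f[...,2]<1.4*(f[...,0]-f[...,1]))
    rows=[(y0+i,(r[i]*xx[i]).sum()/r[i].sum(),r[i].sum()) for i in range(len(r)) if r[i].sum()>15 and 242<=y0+i]
    rows=np.array(rows); k=np.polyfit(rows[:,0],rows[:,1],1,w=np.sqrt(rows[:,2]))
    return G,k,rows,g.sum()
E
python3 - <<'E'
from m import *
S=np.array([.484,-.107,.046])
for n,th in(('s0' if 0 else 'scene0',-.3),('s2',-.3),('s3',.02)):
    G,k,rows,gs=feats(cv2.imread(f'pics/{n}.png')[:,:,::-1]); tip=np.array([np.polyval(k,G[1]),G[1]])
    print(n,'G',G,gs,'ptr x at G row',tip[0]); print(rows[:,:2].T)
    for xf in(-.025,-.0275,-.03):
        print('  ',xf,dial_angle(G,S,-.09,th,xf)[0],dial_angle(tip,S,-.09,th,xf)[0])
E
```

```text
scene0 G [324.8119 269.8036] 723.0 ptr x at G row 316.5211684952839
[[244.     245.     246.     247.     248.     249.     250.     251.
  252.     253.     254.     255.     264.     265.     266.     267.
  268.     269.    ]
 [317.     317.     317.     317.     317.     317.     317.     317.
  317.     317.     317.     317.     316.4681 316.4808 316.4808 316.6136
  317.     316.5758]]
   -0.025 -0.07171997804746397 0.346853920611132
   -0.0275 -0.12441075668464553 0.3054916819474286
   -0.03 -0.17812072386898498 0.2616428854635496
s2 G [324.8181 269.8093] 797.0 ptr x at G row 316.57388930860185
[[244.     245.     246.     247.     248.     249.     250.     251.
  252.     253.     254.     255.     264.     265.     266.     267.
  268.     269.    ]
 [316.7812 317.     317.     317.     317.     317.     317.     317.
  317.     317.     317.     317.     316.5333 316.4828 316.4828 316.5833
  317.     316.6923]]
   -0.025 -0.0719774078796279 0.3444437134675386
   -0.0275 -0.12465978721677434 0.30298199092627864
   -0.03 -0.17835965424872266 0.25903528479120536
s3 G [329.9869 272.8221] 534.0 ptr x at G row 321.14780636435535
[[247.     248.     249.     250.     251.     252.     253.     254.
  255.     256.     257.     258.     259.     264.     265.     266.
  268.     269.     270.     271.    ]
 [328.3922 328.4828 328.4828 328.4746 328.4828 328.5    328.4828 328.4179
  328.3636 328.3718 328.3636 328.3718 328.3378 315.9747 315.6436 316.5
  328.     328.     328.     328.    ]]
   -0.025 -0.09845575738571291 0.2677659700873302
   -0.0275 -0.14430729862347508 0.23929438746527693
   -0.03 -0.19251371089212155 0.20878164439618874
```

Request:
step_arm([
  [[0,0,0.05,0,0,0],[0,0,0.1,0,0,0],[0,0,0.15,0,0,0],[0,0,0.2,0,0,0],[0,0,0.25,0,0,0],[0,0,0.3,0,0,0],[0,0,0.34,0,0,0],[0,0,0.36,0,0,0]],
])

```text
time_s: 12.83
ee_pos: [0.4744, -0.2153, 0.0567]
eef_rot: [-3.141, -0.0, 1.48]
force: [-0.6, -2.3, 2.1]
grip_width: 0.0001
grip_force: 1.0
```

```bash
python3 - <<'E'
from m import *
for i in range(60): a=ctrl.camera('scene')
o=ctrl.get_obs();print(o['ee_pos'],o['force'],o['time_s'])
a=shot('scene','s4.png')
G,k,rows,gs=feats(a,x0=318); print(G,gs,np.polyval(k,G[1]),rows[:,:2].T)
S=np.array([.484,-.107,.046])
for th in(.1,.12): print(dial_angle(G,S,-.09,th,-.0275))
cv2.imwrite('pics/v6.png',cv2.resize(a[225:310,295:385],None,fx=6.6,fy=6.6,interpolation=cv2.INTER_CUBIC)[:,:,::-1])
E
```

```text
[ 0.4744 -0.2154  0.057 ] [-0.4645 -0.8867  0.9515] 15.8333
[330.1033 274.0543] 184.0 330.6591236216941 [[256.     257.     258.     259.     260.     261.     262.     263.
  264.     270.     271.     272.     273.     274.     275.     276.    ]
 [332.2    332.1786 332.1754 332.1786 329.9851 324.4    324.5    318.1471
  318.129  332.     332.2029 332.     332.     332.     332.     332.    ]]
(np.float64(-0.09367942232127502), array([-0.0275, -0.0062,  0.0456]))
(np.float64(-0.08018469280287924), array([-0.0275, -0.0053,  0.0457]))
```

View pics/v6.png

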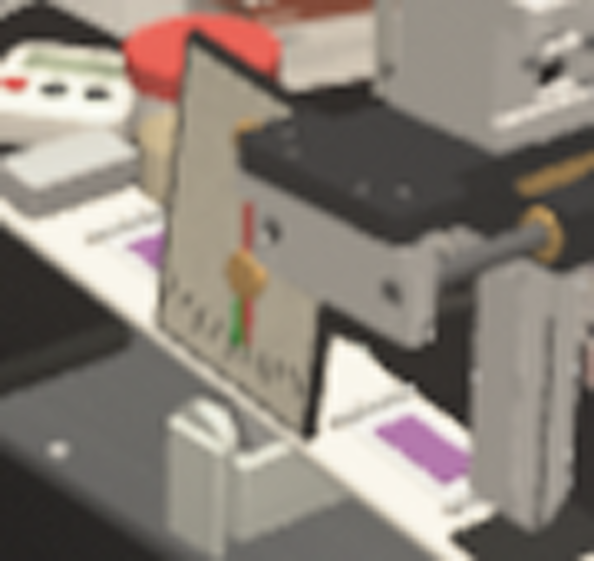

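The pointer at x≈332 is now slightly right of the mark, with green showing at about 330–331. Checking raw pixels and the model's tilt estimates.

```bash
python3 - <<'E'
from m import *
S=np.array([.484,-.107,.046])
from scipy.optimize import brentq
for n,x in(('s2',320),('s3',325),('s4',327)):
    im=cv2.imread(f'pics/{n}.png')[:,:,::-1].astype(int); print(n)
    for y in range(265,281): print(y,' '.join('%4d'%(im[y,c,1]-im[y,c,0]) for c in range(x,x+10)))
for n,px in(('s2',(316.6,269.8)),('s3',(328.2,271.)),('s4',(332.1,274.))):
    print(n,brentq(lambda t:dial_angle(px,S,-.09,t,-.0275)[0]+t,-.5,.5))
for th,z in((.02,.0677),(.12,.0567)): pass
f=lambda t,d,z:(.046+.024*np.cos(t)-.113*np.sin(t))-z
for z in(.0677,.057):print('from z',[brentq(lambda t:.046+(.024+.0/1)/np.cos(t)-(.109+s)*np.tan(t)-z,-.4,.4) for s in(-.008,0,.008)])
E
```

```text
s2
265   -9   -9   -9   -9   -9   -9  -10   -9   -9   -9
266   -9   -9   -4   11   28   14  -10   -8   -9   -9
267  -10   -9   -5   25   81   44    1  -10   -9   -8
268   -9   -9   -9   11   74   57   23   -8  -10   -9
269   -9   -9   -9   10   62   63   25   -9  -10  -10
270  -10  -10   -9    8   52   69   28  -10   -9   -9
271   -9   -9   -9    4   43   80   37   -9   -9  -10
272   -9   -9   -8   -4   23   76   50   10   -8  -10
273   -7   -9   -7   -7    5   51   51   20   -9   -8
274   -9   -9   -8   -7   -5    9   11   -1   -9   -7
275   -7   -8   -9   -9   -7   -7   -8   -7   -8   -7
276   -9   -8   -9   -8   -8   -7   -9   -8   -9   -8
277   -9   -9  -10   -8   -8   -8   -9   -9   -9   -9
278   -8   -9  -10   -9   -8   -8   -9   -9  -10   -9
279   -7   -7   -7   -8   -8   -8   -9   -8  -10   -9
280   -5   -4   -3   -4   -5   -6   -7   -7   -7   -8
s3
265  -13  -24  -33  -33  -35  -36  -24  -11  -10   -9
266  -10  -16  -27  -32  -33  -30  -18  -10  -10  -10
267  -10  -12  -25  -48  -36  -17  -12  -10  -10  -10
268  -10   -9  -28  -69  -31   -2  -10  -10  -10  -10
269   -9   -9 
[... 1012 characters left out ...]
10
272   -9   -9    0   32    3  -81  -38   -9   -9   -9
273   -9   -9    1   33    2  -81  -39   -9  -10  -10
274   -7   -7    4   42   12  -62  -32   -9  -10   -9
275   -7   -9    5   51   22  -45  -26  -10   -9   -9
276   -9   -9   -1   46   21  -44  -25   -9   -8   -9
277   -9   -9   -5   11    6  -18  -17   -8   -9   -9
278   -9   -9   -8   -8   -4   -1   -8   -8   -9   -8
279   -8   -9   -9   -9   -9   -8   -8   -8   -8   -9
280   -7   -9   -9  -10  -10   -9   -8   -7   -7   -8
s2 -0.3011475642217788
s3 0.04079822273078179
s4 0.15211900026461522
from z [0.022830250490987813, 0.0211470063313799, 0.019695364407515317]
from z [0.12999767796531686, 0.12028508496844605, 0.11193305560125821]
```

```bash
cat >> m.py <<'E'
def pix(th,mk,xf,S=np.array([.484,-.107,.046]),yaw=-.09):
    Rz=cv2.Rodrigues(np.array([0,0,yaw]))[0];R=Rz@cv2.Rodrigues(np.array([th,0,0.]))[0]
    f=lambda a:proj('scene',S+R@np.array([xf,.07*np.sin(a),.112-.07*np.cos(a)]))
    return f(-th),f(mk)
E
python3 - <<'E'
from m import *
for mk in(-.08,-.1,-.12):
  for th in(-.3,.02,.04,.12,.14):
    p,m=pix(th,mk,-.0275);print(mk,th,p,m,(m-p)[0])
E
```

```text
-0.08 -0.3 [316.638  269.6676] [324.5069 272.0519] 7.86892789841329
-0.08 0.02 [327.4076 273.7063] [328.7198 274.3978] 1.3121227058435352
-0.08 0.04 [328.1054 274.1317] [328.982  274.6059] 0.8765956018402221
-0.08 0.12 [330.9043 276.032 ] [330.0217 275.5055] -0.882620238985794
-0.08 0.14 [331.6044 276.556 ] [330.2788 275.7469] -1.3256666858567314
-0.1 -0.3 [316.638  269.6676] [324.9096 272.0536] 8.271546787880311
-0.1 0.02 [327.4076 273.7063] [329.1585 274.605 ] 1.7509005548640744
-0.1 0.04 [328.1054 274.1317] [329.4215 274.8255] 1.3161225314896683
-0.1 0.12 [330.9043 276.032 ] [330.4623 275.7744] -0.4419548541396807
-0.1 0.14 [331.6044 276.556 ] [330.7192 276.0278] -0.885184500838534
-0.12 -0.3 [316.638  269.6676] [325.3099 272.0425] 8.671872287232418
-0.12 0.02 [327.4076 273.7063] [329.5977 274.8003] 2.1901120913185537
-0.12 0.04 [328.1054 274.1317] [329.8616 275.0334] 1.7562549841833288
-0.12 0.12 [330.9043 276.032 ] [330.9043 276.032 ] 0.0
-0.12 0.14 [331.6044 276.556 ] [331.1612 276.2976] -0.4432430525693576
```

Request:
step_arm([
  [[0,0,-0.03,0,0,0],[0,0,-0.06,0,0,0],[0,0,-0.09,0,0,0],[0,0,-0.12,0,0,0],[0,0,-0.14,0,0,0],[0,0,-0.15,0,0,0]],
])

```text
time_s: 16.38
ee_pos: [0.4745, -0.2153, 0.0616]
eef_rot: [3.142, -0.0, 1.48]
force: [-0.5, -0.2, 0.8]
grip_width: 0.0008
grip_force: 0.4
```

```bash
python3 - <<'E'
from m import *
for i in range(70): a=ctrl.camera('scene')
o=ctrl.get_obs();print(o['ee_pos'],o['force'],o['time_s'],o['grip_force'])
im=shot('scene','s5.png').astype(int)
for y in range(266,281): print(y,' '.join('%4d'%(im[y,c,1]-im[y,c,0]) for c in range(325,336)))
E
```

```text
[ 0.4744 -0.2154  0.0615] [0.1582 1.3798 1.3607] 19.8833 0.5179655655774695
266   -9  -10  -13  -23  -33  -34  -35  -37  -30  -13  -10
267  -10   -9  -10  -16  -29  -33  -34  -33  -22  -11   -9
268   -9   -9  -10  -12  -14  -24  -35  -22  -15  -10  -10
269   -9   -9  -10  -10  -10  -24  -30  -12   -9   -9  -10
270  -10  -10  -10  -10  -16  -38  -11   12  -10   -9   -9
271   -9  -10  -10  -10  -16  -41   -2   32  -10  -10  -10
272   -8  -10   -9   -9  -12  -35   -5   27  -10  -10   -9
273   -9   -9   -8  -10   -8  -27   -7   27   -9   -9   -9
274   -9   -8   -8   -9   -9  -17    4   22  -10  -10   -9
275  -10   -8   -8   -9   -8    3   28   18  -10   -9  -10
276  -10   -8   -8   -9   -7    8   42   18  -10  -10   -9
277   -9   -9  -10   -9   -8   -2   15    6   -9   -9   -9
278   -8  -10  -10   -8   -8  -10   -8   -8   -8   -8   -9
279   -6   -8   -9   -9   -9  -10   -9   -8   -9   -8   -9
280   -8   -5   -6   -8   -9   -9  -10   -9   -8   -8   -9
```

Request:
step_arm([
  [[0,0,0.02,0,0,0],[0,0,0.04,0,0,0],[0,0,0.06,0,0,0],[0,0,0.07,0,0,0],[0,0,0.07,0,0,0]],
])

```text
time_s: 20.35
ee_pos: [0.4744, -0.2155, 0.0593]
eef_rot: [3.142, 0.0, 1.48]
force: [-0.6, -1.1, 2.2]
grip_width: 0.0003
grip_force: 0.9
```

```bash
python3 - <<'E'
from m import *
for i in range(25): a=ctrl.camera('scene')
o=ctrl.get_obs();print(o['ee_pos'],o['force'],o['time_s'],o['grip_force'])
im=shot('scene','s6.png').astype(int)
for y in range(266,281): print(y,' '.join('%4d'%(im[y,c,1]-im[y,c,0]) for c in range(325,336)))
cv2.imwrite('pics/v7.png',cv2.resize(im[225:310,295:385].astype(np.uint8),None,fx=6.6,fy=6.6,interpolation=cv2.INTER_NEAREST)[:,:,::-1])
E
```

```text
[ 0.4744 -0.2154  0.0593] [-0.2414 -2.0874  2.2188] 21.6 0.965884501565597
266  -10   -9  -10  -19  -34  -33  -34  -38  -41  -26  -10
267  -10   -9  -10  -15  -30  -33  -33  -35  -36  -23   -9
268  -10  -11  -10  -11  -19  -29  -33  -32  -26  -14  -10
269  -10   -9  -10   -9   -7  -10  -36  -34  -15  -11   -9
270  -10   -9  -10   -9    3    8  -41  -29  -10  -10  -10
271   -8   -9   -9   -9    7   12  -40  -16   -9   -9   -9
272   -8  -10  -10   -9    9    6  -50   -8   -9   -9  -10
273   -8   -9   -9  -10   10   10  -42    2   -9   -9   -9
274   -9   -8   -7   -9   11   19  -21    8   -9   -9  -10
275   -9   -8   -8  -10   10   12  -25    3  -11  -10   -8
276   -9   -9   -9   -9   -1    2    6   15   -9   -9   -9
277  -10  -10  -10   -8   -8   -4   14   15  -10   -9   -8
278   -9   -9   -9   -9   -8  -10   -5   -1   -9   -9   -8
279   -7   -7   -8   -8   -8   -9   -9   -8   -8   -8   -9
280   -8   -8   -6   -8   -9   -9   -9   -8   -8   -7   -9
```

View pics/v7.png

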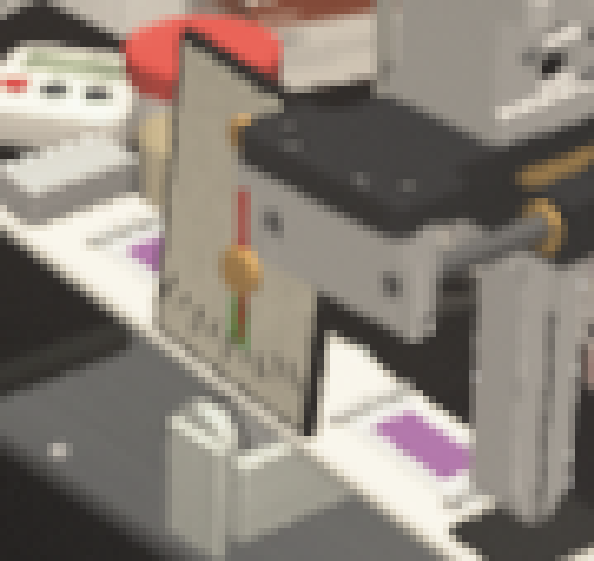

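Green now shows on both sides of the pointer line, around (331,272), so the tip is centred to within about 1 mm. I'll let it settle, recheck and hand in.

```bash
python3 - <<'E'
from m import *
for i in range(30): im=ctrl.camera('scene').astype(int)
for y in range(271,275): print(y,' '.join('%4d'%(im[y,c,1]-im[y,c,0]) for c in range(325,336)))
o=ctrl.get_obs();print(o['ee_pos'],o['force'],o['time_s'])
print(ctrl.hand_in())
E
```

```text
Traceback (most recent call last):
ValueError: 200 camera calls are used up
```

Request:
step_arm([
  [[0,0,0,0,0,0],[0,0,0,0,0,0],[0,0,0,0,0,0],[0,0,0,0,0,0],[0,0,0,0,0,0],[0,0,0,0,0,0],[0,0,0,0,0,0],[0,0,0,0,0,0]],
])

```text
time_s: 22.52
ee_pos: [0.4744, -0.2154, 0.0593]
eef_rot: [-3.142, -0.0, 1.48]
force: [-1.2, -0.7, 2.0]
grip_width: 0.0007
grip_force: 1.0
```

Request:
step_arm([
  [[0,0,0,0,0,0],[0,0,0,0,0,0],[0,0,0,0,0,0],[0,0,0,0,0,0],[0,0,0,0,0,0],[0,0,0,0,0,0],[0,0,0,0,0,0],[0,0,0,0,0,0]],
])

```text
time_s: 23.18
ee_pos: [0.4744, -0.2154, 0.0594]
eef_rot: [3.142, 0.0, 1.48]
force: [0.5, -1.9, 2.7]
grip_width: 0.0007
grip_force: 1.0
```

```bash
python3 -c "
from station import ctrl
print(ctrl.get_obs()['force'],ctrl.hand_in())"
```

```text
the job is handed in; nothing more can be done
[ 0.51484106 -1.85766732  2.68239568] None
```

The job is handed in at about 23 s, with no verdict returned: I pressed red, yellow and blue fully down one at a time, and the fingers still hold the rocker with the pointer tip about 1 mm from the green mark's middle in the last picture (1.6 s before hand-in, when camera calls ran out).

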